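Pack the centrifuge kit into its caddy

TASK

Pack the centrifuge kit into the white caddy. Choose the hub adapter whose holes match the studs and set it fully home, flat on the stud plate, then lay the clamp ring flat over its hub, and stand the two matching slim buckets upright in the two round wells, one in each, in any order. Leave the other adapter and the wide bucket where they are.

Things in the scene. Friction and masses are not known exactly. Their poses are not given: they have to be found in the camera images.
- adapter_three: Loose round aluminium hub adapter with THREE through holes: disc 96 mm diameter, 10 mm thick; holes 18 mm diameter, centres 34 mm from the axis, 120 degrees apart, the first on its +x axis. Steel hub in the middle, 20 mm diameter, standing 30 mm above the disc (top 40 mm above the underside): grip it there. Origin: centre of the underside; z up along the hub. 0.2 kg.
- adapter_four: Look-alike of the other adapter with the same sizes but FOUR holes 90 degrees apart; it does not fit the stud plate. Origin: centre of the underside. It stays where it lies.
- clamp_ring: Loose plain steel ring lying flat, 50 mm outside diameter, 34 mm bore, 18 mm high; drops over the 20 mm hub and rests on the disc. Origin: centre of the underside. 0.12 kg.
- bucket_a: Loose slim upright closed centrifuge bucket, aluminium with grey lid, 44 mm diameter (straight sided up to 62 mm), 70 mm high. Origin: centre of the underside; z up. 0.2 kg.
- bucket_b: Second slim bucket, identical to bucket_a (44 mm diameter, 70 mm high). Origin: centre of the underside; z up.
- bucket_wide: Look-alike wide bucket, 66 mm diameter, 70 mm high; does not fit the wells. Origin: centre of the underside. It stays where it stands.
- stud_plate: Round dark steel plate fixed in the caddy, 100 mm diameter, 6 mm thick; three upright tapered studs 9 mm diameter, 8 mm high above the plate, 34 mm from the axis, 120 degrees apart, the first on its +x axis. Origin: centre of the underside, 5 mm above the table; z up. A seated adapter rests on the plate, 6 mm above this origin, any hole on any stud; the studs stay below its top.
- well_a: Round grey upright collar fixed on the caddy floor, 60 mm inside diameter, 68 mm outside, 22 mm high, open at the top; a bucket stands in it on the caddy floor. Origin: centre of its lower edge, at the caddy floor, 5 mm above the table.
- well_b: Second collar, identical to well_a (60 mm inside diameter, 22 mm high). Origin: centre of its lower edge, at the caddy floor.
- caddy: White open tray fixed on the table, 140 mm (its x) by 350 mm (its y), walls 5 mm thick, 26 mm high, floor 5 mm thick. The stud plate and the two wells stand in it in a row along its y, 110 mm apart, in any order. Origin: centre of the underside.
There are look-alikes about, which are no part of the job. Leave any blue look-alike of the bucket_a alone.

How it is judged:
On the way, in this order (a step that is already met when the one before it is completed fails the run):
1. the three-hole adapter is fully home on the stud plate (z of adapter_three in the frame of stud_plate between 0.003 and 0.009 m and horizontal distance between adapter_three and stud_plate below 0.008 m and angle between adapter_three's own z axis and vertical below 0.06 rad), for 0.2 s.
2. the clamp ring lies flat around the adapter's hub, with the adapter home (all of step 1 and horizontal distance between clamp_ring and adapter_three below 0.012 m and z of clamp_ring in the frame of adapter_three between 0.007 and 0.0135 m and angle between the z axis of clamp_ring and the z axis of adapter_three, either way round below 0.12 rad), for 0.2 s.
At the end, for the whole second after the job is handed in: Three-hole adapter home on the studs (within 3 mm of the plate, 8 mm off centre), ring flat on it around the hub (12 mm), a slim bucket upright on the floor of each well (12 mm, 0.1 rad), four-hole adapter and wide bucket within 30 mm of their start, all at rest (all of step 2 and (((horizontal distance between bucket_a and well_a below 0.012 m and z of bucket_a in the frame of well_a between -0.003 and 0.004 m and angle between bucket_a's own z axis and vertical below 0.1 rad) and (horizontal distance between bucket_b and well_b below 0.012 m and z of bucket_b in the frame of well_b between -0.003 and 0.004 m and angle between bucket_b's own z axis and vertical below 0.1 rad)) or ((horizontal distance between bucket_a and well_b below 0.012 m and z of bucket_a in the frame of well_b between -0.003 and 0.004 m and angle between bucket_a's own z axis and vertical below 0.1 rad) and (horizontal distance between bucket_b and well_a below 0.012 m and z of bucket_b in the frame of well_a between -0.003 and 0.004 m and angle between bucket_b's own z axis and vertical below 0.1 rad))) and distance of each of adapter_four, bucket_wide from where it was at the start of the episode below 0.03 m and linear speed of each of adapter_three, adapter_four, clamp_ring, bucket_a, bucket_b, bucket_wide below 0.02 m/s); the robot touches nothing.
It also fails if it takes over 112 s, if anything falls off the work surface, if the arm or the gripper's body presses on something with over 40 N, if the wrist force passes 120 N, or if a joint passes its speed limit or range.

ROBOT

A 7-joint arm with a two-finger parallel gripper is mounted at the origin on the work surface. World frame = base frame: x ahead of the robot, y to its left, z up, the work surface at z = 0. Lengths are in m, angles in rad, forces in N, time in s.
With the tool pointing down it reaches from about 0.425 to 0.825 m from the base axis. Payload 3.6 kg.
Tool frame: the origin (TCP) lies where the fingers leave the gripper's body, on its centre line; the fingertips stand 73 mm ahead of it and the grasp point (between the pads) lies 54 mm ahead of it; z points along the fingers, y is the line along which they close (so a half turn about z gives the same grasp; the last joint's range is limited). The gripper opens to 85 mm and grips with 20 to 120 N. Pads are 22 mm wide; open, the fingers measure 114 mm over their backs; the gripper's body (76 mm by 85 mm) begins 54 mm behind the grasp point. The pads swing forward as they close: fully open they stand 13 mm farther back than shut.
Start: joints at [-1.198, 0.615, -0.013, 1.423, 0.008, 1.103, -0.04], TCP at [0.252, 0.599, 0.304] pointing down, gripper open.
Joint ranges: [-3.12, 3.12], [-0.3, 2.06], [-1.34, 1.32], [0.26, 2.42], [-1.36, 4.5], [0.01, 1.98], [-2.84, 2.84]. Speed limits (rad/s): [2.79, 2.79, 3.14, 3.14, 3.14, 3.14, 3.14].

INTERFACE

Orientations are given as a unit quaternion [x, y, z, w].
In Python, from station import arm, snapshot, camera_info, ticket gives the robot as it stands. Calls block until the motion is done:
- arm.movep(position, orientation): joint-space move of the TCP to a pose.
- arm.line_to(position, velocity=0.15, ori=None): straight line of the TCP; ori=None keeps the orientation; velocity is the mean speed in m/s.
- arm.move_j(angles): joint-space move.
- arm.move_gripper(opening, effort=None): opening from 0.0 (shut) to 1.0 (fully open); effort is the grip in N (None keeps the last); returns when the fingers have stopped.
- arm.pause(seconds).
- arm.ik(position, orientation): joint angles nearest the present ones, or None.
- snapshot(name): name is "scene" or "top" or "wrist"; returns the picture (400x640x3 uint8, blue, green, red); there is no depth.
- camera_info(name): a dict with "fx", "fy", "cx", "cy" (pixels), "R" (3x3) and "t" (3): a world point X has camera coordinates R X + t; the wrist camera has in their place "T_tool_cam" (4x4, takes a point from camera to tool coordinates, whose origin is the TCP and whose axes are the flange's). Camera axes: x right, y down, z forward; pixel columns grow to the right and rows downward; lengths in m; the calibration is good to about 2 mm. The wrist camera is an equidistant fisheye: a pixel r from the principal point sees the ray r / f radians off the axis. A picture is of the moment at which its call begins: read the wrist's pose just before it. camera_info takes no time and is no camera call.
A pose or a line that the arm cannot do raises arm.MotionError and nothing moves.
- ticket.finish_job(): hands the job in; it is judged then, once.
Readings, each from a call of its own:
- arm.read_time(): time.
- arm.read_joint_positions(): joint angles.
- arm.read_dq(): joint speeds.
- arm.read_effort(): joint torques, N m.
- arm.read_tool_pos(): TCP position.
- arm.read_eef_rot(): TCP orientation.
- arm.read_ft_force(): force on the tool from outside, world axes, zero at the start.
- arm.read_wrist_torque(): the same for the moment, N m.
- arm.read_opening(): opening from 0.0 (shut) to 1.0 (fully open).
- arm.read_finger_force(): force on a finger pad.
Only numpy, scipy, OpenCV 4.12 (cv2) and the standard library are available. Lean on these libraries where they do the work, as an engineer would, in place of code of your own. Each camera call takes 0.05 s, during which the arm holds its last target. There are 200 camera calls.

## Working session

There is one attempt and no reset: what is moved stays moved. The work goes in short steps, each a Python script; the robot and the scene stay as the last script left them, time stands still between calls to the robot, and variables do not carry over. Pictures are saved under pics/ and viewed, at most 14 in all, crops included, and the job is handed in when it is done.

```bash
mkdir -p pics
python3 - <<'E'
from station import arm, snapshot, camera_info
import cv2
for n in ("top","scene"):
    cv2.imwrite(f"pics/{n}0.png",snapshot(n)); print(n,camera_info(n))
print(camera_info("wrist"),arm.read_time(),arm.read_tool_pos(),arm.read_eef_rot())
E
```

```text
top {'fx': 378.36811539769786, 'fy': 378.36811539769786, 'cx': 318.2454378388343, 'cy': 198.67738590810544, 'R': array([[ 0.02126281, -0.99973733,  0.00855324],
       [-0.99098521, -0.022207  , -0.13211796],
       [ 0.13227319, -0.00566693, -0.9911971 ]]), 't': array([0.01203395, 0.49169689, 0.99634559])}
scene {'fx': 468.0208903015074, 'fy': 468.0208903015074, 'cx': 322.54381390768197, 'cy': 207.6555157498118, 'R': array([[ 0.67417179,  0.73834822,  0.01828397],
       [ 0.57009253, -0.50448283, -0.64845322],
       [-0.46956034,  0.44759242, -0.7610349 ]]), 't': array([-0.34844552, -0.22524764,  1.40591889])}
{'fx': 309.70691628693146, 'fy': 309.70691628693146, 'cx': 318.23299272196, 'cy': 192.3152900075882, 'T_tool_cam': array([[-2.69044095e-04, -9.58995679e-01, -2.83420562e-01,
         7.15446310e-02],
       [ 9.99999805e-01, -9.80617548e-05, -6.17468408e-04,
         2.11351285e-04],
       [ 5.64356817e-04, -2.83420673e-01,  9.58995518e-01,
        -6.91526608e-02],
       [ 0.00000000e+00,  0.00000000e+00,  0.00000000e+00,
         1.00000000e+00]])} 0.1 [0.25217658 0.59851665 0.30283657] [ 1.98030109e-01  9.80195228e-01 -1.15741149e-03 -2.25010857e-04]
```

View pics/top0.png

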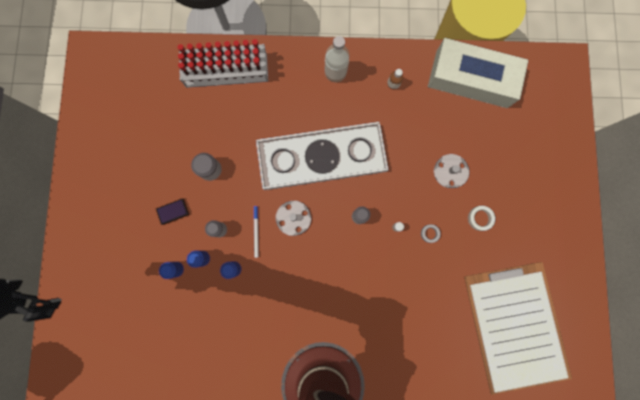

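View pics/scene0.png

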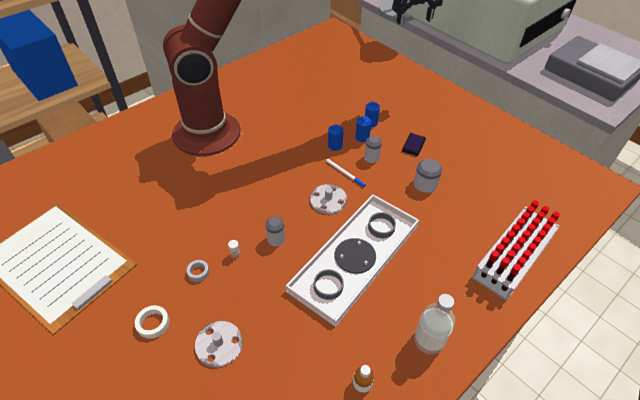

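The top view shows these candidates:
- **Adapters:** top (293,218) and (451,170).
- **Rings:** grey (431,233). The white one at (482,218) looks like tape.
- **Buckets:** slim grey at (215,229) and (361,215), wide at (206,165), blue look-alikes at (171,270), (198,258) and (230,270).
- **Caddy:** plate (322,156), wells (284,160) and (360,150).

Next I'll take close crops of the adapters to count holes.

Run:
```python
import cv2,numpy as np
t=cv2.imread("pics/top0.png");s=cv2.imread("pics/scene0.png")
z=lambda im,x,y,w,h:cv2.resize(im[y-h:y+h,x-w:x+w],(390,290),interpolation=cv2.INTER_CUBIC)
a=np.vstack([np.hstack([z(t,293,218,40,30),z(t,451,170,40,30)]),np.hstack([z(s,328,198,40,30),z(s,218,344,40,30)])])
cv2.imwrite("pics/c1.png",a)
```

```text
(no output)
```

View pics/c1.png

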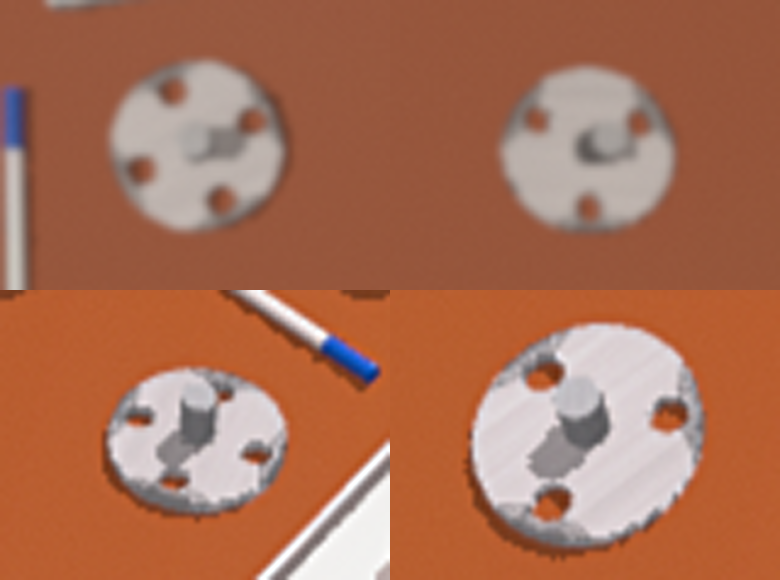

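```bash
cat > h.py <<'E'
from station import arm, snapshot, camera_info
import cv2, numpy as np, json
from scipy.spatial.transform import Rotation as Rn
def ray_static(n,u,v):
    c=camera_info(n); R=np.array(c["R"]); d=np.array([(u-c["cx"])/c["fx"],(v-c["cy"])/c["fy"],1])
    return -R.T@np.array(c["t"]), R.T@d
def ray_wrist(u,v,p,q):
    c=camera_info("wrist"); T=np.array(c["T_tool_cam"]); d=np.array([u-c["cx"],v-c["cy"]]); r=np.hypot(*d); th=r/c["fx"]
    d3=np.r_[d/max(r,1e-9)*np.sin(th),np.cos(th)]
    R=Rn.from_quat(q).as_matrix(); return np.array(p)+R@T[:3,3], R@T[:3,:3]@d3
def at_z(o,d,z): return o+d*(z-o[2])/d[2]
def wproj(X,p,q):
    c=camera_info("wrist"); T=np.array(c["T_tool_cam"]); R=Rn.from_quat(q).as_matrix()
    x=T[:3,:3].T@(R.T@(np.array(X)-p)-T[:3,3]); r=np.hypot(x[0],x[1]); th=np.arctan2(r,x[2])
    return np.array([c["cx"],c["cy"]])+c["fx"]*th*x[:2]/max(r,1e-9)
def down(yaw): # tool z down, tool x along world angle yaw
    c,s=np.cos(yaw),np.sin(yaw); return Rn.from_matrix(np.array([[c,s,0],[s,-c,0],[0,0,-1]])).as_quat()
def shot(name):
    p=arm.read_tool_pos();q=arm.read_eef_rot();im=snapshot("wrist"); cv2.imwrite(f"pics/{name}.png",im)
    json.dump([list(p),list(q)],open(f"pics/{name}.json","w")); return im
def load(name):
    p,q=json.load(open(f"pics/{name}.json")); return cv2.imread(f"pics/{name}.png"),np.array(p),np.array(q)
E
python3 - <<'E'
from h import *
for n,u,v,z in [("ad3",448,171,.01),("ad4",292,218,.01),("ring",431,233,.018),("bA",361.5,214,.07),("bB",213,228,.07),("wide",204,163,.07),("plate",322,156,.011),("w1",284,160,.027),("w2",360,150,.027)]:
    X=at_z(*ray_static("top",u,v),z); print(n,X.round(3),np.hypot(X[0],X[1]).round(3))
print(Rn.from_quat(arm.read_eef_rot()).as_matrix().round(2))
E
```

```text
ad3 [ 0.581 -0.341  0.01 ] 0.674
ad4 [0.439 0.094 0.01 ] 0.449
ring [ 0.406 -0.287  0.018] 0.497
bA [ 0.449 -0.091  0.07 ] 0.458
bB [0.404 0.294 0.07 ] 0.499
wide [0.575 0.327 0.07 ] 0.661
plate [0.616 0.015 0.011] 0.616
w1 [0.598 0.12  0.027] 0.61
w2 [ 0.631 -0.091  0.027] 0.638
[[-0.92  0.39 -0.  ]
 [ 0.39  0.92 -0.  ]
 [-0.   -0.   -1.  ]]
```

Run:
```python
from h import *
q=down(np.pi)
for n,P,yaw in [("vB",[.43,.29,.25],np.pi),("vC",[.6,.015,.25],np.pi),("v3",[.58,-.34,.2],np.pi),("vR",[.46,-.19,.22],np.pi)]:
    try: arm.movep(P,down(yaw))
    except arm.MotionError as e: print(n,e); continue
    arm.pause(.2); shot(n); print(n,arm.read_time(),arm.read_tool_pos().round(4),arm.read_joint_positions().round(2))
a=[load(n)[0] for n in ("vB","vC","v3","vR")]
cv2.imwrite("pics/m1.png",cv2.resize(np.vstack([np.hstack(a[:2]),np.hstack(a[2:])]),(800,500),interpolation=cv2.INTER_AREA))
```

```text
vB 1.7 [0.4297 0.291  0.25  ] [-0.57  0.48 -0.09  1.87  0.06  0.8   0.87]
vC 3.175 [0.5998 0.0166 0.2501] [-0.01  0.59 -0.08  1.64  0.06  0.91  1.46]
v3 4.775 [ 0.5808 -0.3385  0.2003] [ 0.54  0.75 -0.08  1.47  0.07  0.93  2.01]
vR 5.8167 [ 0.4607 -0.1911  0.2197] [ 0.41  0.5  -0.08  1.95  0.06  0.69  1.86]
```

View pics/m1.png

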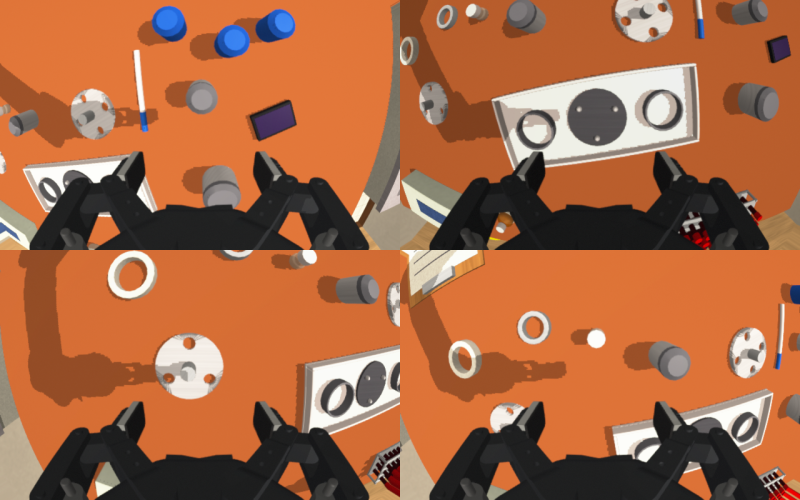

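The montage shows the adapter with three holes at (189,367), the ring at (533,327) and bucket bA at (670,360) in the lower half. In the upper half, bB is at (201,96) and the caddy is centred at (597,117). I'll rectify each onto its height plane and fit circles of the known radii.

```bash
cat >> h.py <<'E'
def rect(name,c,z,half=.065,s=2000):
    im,p,q=load(name); n=int(2*half*s); g=(np.arange(n)-n/2+.5)/s
    m=np.array([[wproj([c[0]-a,c[1]-b,z],p,q) for b in g] for a in g],np.float32)  # up=+x, left=+y
    return cv2.remap(im,m[...,0],m[...,1],cv2.INTER_CUBIC)
def topix(P,c,n,s=2000): return np.array([n/2-.5-(P[1]-c[1])*s,n/2-.5-(P[0]-c[0])*s])
def toworld(u,v,c,n,s=2000): return np.array([c[0]-(v-n/2+.5)/s,c[1]-(u-n/2+.5)/s])
def ringfit(img,r,s=2000,span=.02):
    """centre (px) maximising mean |radial gradient| on a circle of radius r"""
    g=cv2.GaussianBlur(cv2.cvtColor(img,cv2.COLOR_BGR2GRAY),(0,0),2).astype(np.float32)
    gx,gy=cv2.Sobel(g,cv2.CV_32F,1,0),cv2.Sobel(g,cv2.CV_32F,0,1)
    a=np.linspace(0,2*np.pi,180,endpoint=False);ca,sa=np.cos(a),np.sin(a);n=len(g);best=(-1,)
    for R in np.array([r-.001,r-.0005,r,r+.0005,r+.001])*s:
        R2=R
        for u in np.arange(n/2-span*s,n/2+span*s):
            v=np.arange(n/2-span*s,n/2+span*s)[:,None]
            X=np.clip((u+R2*ca)[None]+0*v,0,n-1).round().astype(int);Y=np.clip(v+R2*sa[None],0,n-1).round().astype(int)
            f=np.minimum(np.abs(gx[Y,X]*ca+gy[Y,X]*sa),80).mean(1);i=f.argmax()
            if f[i]>best[0]: best=(f[i],u,v[i,0],R/s)
    return best
E
cat > fit.py <<'E'
from h import *
out=[];res={}
for k,name,c,z,r in [("ad3","v3",(.581,-.341),.010,.048),("plate","vC",(.616,.015),.011,.050),("w1","vC",(.598,.12),.027,.034),("w2","vC",(.631,-.091),.027,.034),
   ("ring","vR",(.406,-.287),.018,.025),("bA","vR",(.449,-.091),.062,.022),("bB","vB",(.404,.294),.062,.022)]:
    im=rect(name,c,z); f,u,v,R=ringfit(im,r); W=toworld(u,v,c,len(im)); res[k]=list(W); print(k,W.round(4),"R",R,"score",round(f,1))
    cv2.circle(im,(int(u),int(v)),int(R*2000),(0,255,0),1); cv2.drawMarker(im,(int(u),int(v)),(0,255,0)); cv2.putText(im,k,(5,20),0,.6,(255,255,0),1)
    out.append(cv2.resize(im,(200,200),interpolation=cv2.INTER_AREA))
json.dump(res,open("res.json","w")); out.append(out[0]*0)
cv2.imwrite("pics/fit.png",np.vstack([np.hstack(out[:4]),np.hstack(out[4:])]))
E
python3 fit.py
```

```text
Traceback (most recent call last):
  File "fit.py", line 5, in <module>
    im=rect(name,c,z); f,u,v,R=ringfit(im,r); W=toworld(u,v,c,len(im)); res[k]=list(W); print(k,W.round(4),"R",R,"score",round(f,1))
  File "h.py", line 25, in rect
    m=np.array([[wproj([c[0]-a,c[1]-b,z],p,q) for b in g] for a in g],np.float32)  # up=+x, left=+y
                 ~~~~~^^^^^^^^^^^^^^^^^^^^^^^
  File "h.py", line 13, in wproj
    c=camera_info("wrist"); T=np.array(c["T_tool_cam"]); R=Rn.from_quat(q).as_matrix()
ValueError: time passes only in moves, steps and waits
```

```bash
sed -i 's/camera_info("wrist")/WC/; s/^def ray_static/WC=camera_info("wrist")\n&/' h.py; sed -i 's/from station import arm, snapshot, WC/X/' h.py; time python3 fit.py
```

```text
ad3 [ 0.5822 -0.3522] R 0.0475 score 67.7
plate [0.6158 0.0142] R 0.049 score 80.0
w1 [0.5968 0.1198] R 0.034 score 78.5
w2 [ 0.6318 -0.0872] R 0.0345 score 73.2
ring [ 0.4053 -0.2868] R 0.024 score 80.0
bA [ 0.4468 -0.0972] R 0.0215 score 42.8
bB [0.4028 0.2947] R 0.022 score 23.5
real	0m14.590s
user	0m15.028s
sys	0m0.148s
```

View pics/fit.png

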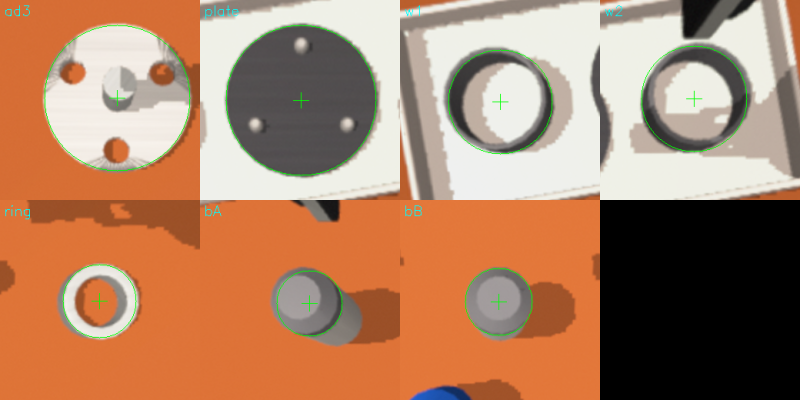

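Circles on adapter, plate, ring and bB sit well. The well fits come out 103–107 mm from the plate instead of 110 because the near outer wall is included, and bA's fit is pulled along its side. I'll take nadir shots of those three.

```bash
cat > fit2.py <<'E'
from h import *
import sys
if len(sys.argv)>1:
  for n,P in [("nA",[.485,-.093,.2]),("n2",[.665,-.092,.2]),("n1",[.635,.121,.2])]:
    arm.movep(P,down(np.pi)); arm.pause(.2); shot(n); print(n,arm.read_time())
out=[]
for k,name,c,z,r in [("w1","n1",(.5975,.1227),.027,.032),("w2","n2",(.633,-.092),.027,.032),("bA","nA",(.449,-.093),.066,.022),("floor w1","n1",(.5975,.1227),.005,.030)]:
    im=rect(name,c,z); n=len(im)
    for r in ((.030,.034) if z==.027 else (.022,)):
      f,u,v,R=ringfit(im,r,span=.012); print(k,r,toworld(u,v,c,n).round(4),R,round(f,1))
      cv2.circle(im,(int(u),int(v)),int(R*2000),(0,255,0) if r!=.034 else (0,0,255),1)
    out.append(im)
cv2.imwrite("pics/fit2.png",np.vstack([np.hstack(out[:2]),np.hstack(out[2:])]))
E
python3 fit2.py go
```

```text
nA 6.5583
n2 7.5583
n1 8.675
w1 0.03 [0.5943 0.1254] 0.028999999999999998 73.6
w1 0.034 [0.5988 0.123 ] 0.033 79.5
w2 0.03 [ 0.6292 -0.0898] 0.028999999999999998 74.1
w2 0.034 [ 0.6352 -0.0912] 0.034 79.2
bA 0.022 [ 0.4472 -0.0932] 0.0215 21.4
floor w1 0.022 [0.6043 0.117 ] 0.023 48.7
```

View pics/fit2.png

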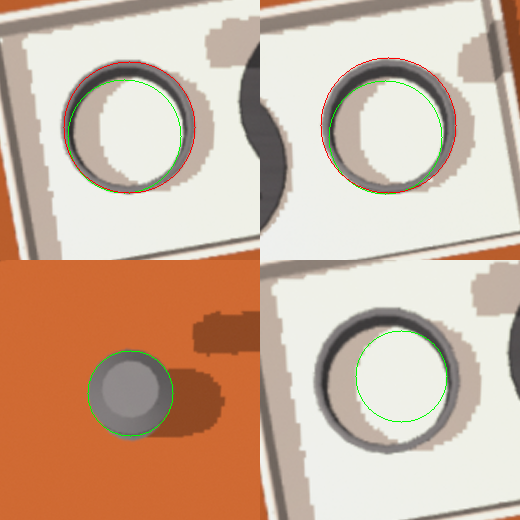

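Outer fits give w1 (.599,.123) and w2 (.635,-.091): 217 mm apart against 220, with the midpoint within 2 mm of the plate. bA is (.447,-.093). Holes lie at 60/180/300° and studs at 0/±120°, so a 60° turn is needed. Grasping the adapter now.

```bash
cat >> h.py <<'E'
D=np.deg2rad
def pick(xy,yaw,z,open_=.8,effort=60,up=.2):
    arm.move_gripper(open_)
    arm.movep([*xy,up],down(yaw)); arm.line_to([*xy,z+.02],.2); arm.line_to([*xy,z],.06)
    arm.move_gripper(0.0,effort); print("grip",round(float(arm.read_opening()),3),arm.read_finger_force())
    arm.line_to([*xy,up],.2); print("lifted",round(float(arm.read_opening()),3),arm.read_finger_force(),arm.read_ft_force().round(2),"t",arm.read_time())
def lower(xy,z0,z1,step=.003,fmax=12):
    f0=arm.read_ft_force()[2]
    for z in np.linspace(z0,z1,int(round((z0-z1)/step))+1)[1:]:
        arm.line_to([*xy,z],.05); f=arm.read_ft_force()[2]-f0
        if f>fmax: print("contact at",round(z,4),round(f,1)); return z
    print("lowered",z1,round(f,1)); return z1
E
python3 - <<'E'
from h import *
pick((.5822,-.3522),D(90),.087,.6)
P=(.6162,.0148)
arm.movep([*P,.2],down(D(150))); arm.line_to([*P,.118],.15); arm.pause(.3)
print(arm.read_tool_pos().round(4)); shot("h1"); cv2.imwrite("pics/s1.png",snapshot("scene")[190:320,280:440].repeat(4,0).repeat(4,1))
a=cv2.imread("pics/h1.png"); b=cv2.imread("pics/s1.png"); a=cv2.resize(a,(640,400))[:,80:560]; b=cv2.resize(b,(320,260)); b=np.vstack([b,np.zeros((140,320,3),np.uint8)])
cv2.imwrite("pics/h1m.png",np.hstack([a,b]))
E
```

```text
grip 0.206 58.936532735824585
lifted 0.209 58.82547855377197 [-0.36  0.84 -3.83] t 13.0583
[0.6166 0.0148 0.1189]
```

View pics/h1m.png

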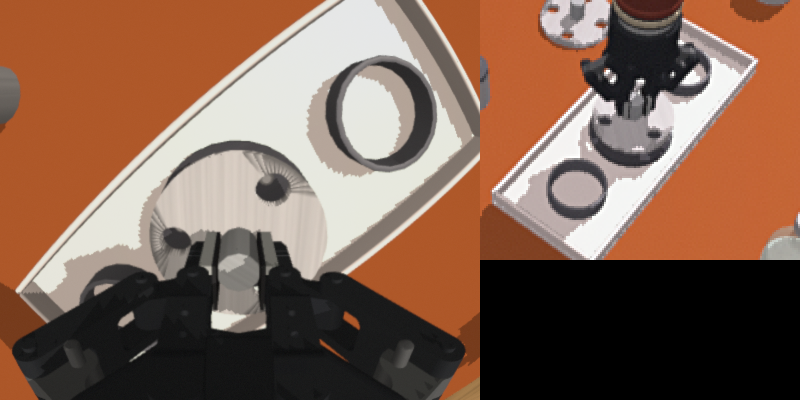

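The adapter is level in the grip. A stud shows through the hole at crop (272,187), near its middle. Lowering with a force check.

Run:
```python
from h import *
P=(.6162,.0148)
lower(P,.118,.0985,.0025,10); arm.pause(.2)
print(arm.read_tool_pos().round(4),arm.read_ft_force().round(1),arm.read_wrist_torque().round(2),arm.read_time())
a=shot("h2"); cv2.imwrite("pics/h2m.png",np.hstack([a[100:360,80:480],cv2.resize(snapshot("scene")[190:320,300:440],(280,260),interpolation=cv2.INTER_CUBIC)]))
```

```text
lowered 0.0985 0.5
[0.6163 0.0148 0.0985] [ 0.1 -0.9 -1. ] [ 0.01 -0.07 -0.05] 17.7333
```

View pics/h2m.png

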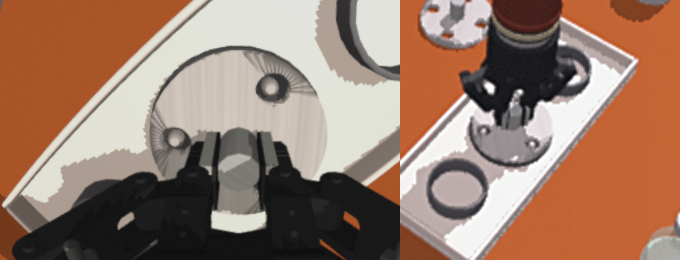

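Studs are in the holes at crop (270,87) and (175,138), with only 0.5 N of contact force. Releasing and fetching the ring.

Run:
```python
from h import *
P=(.6162,.0148)
lower(P,.0985,.0975,.001,10)
arm.move_gripper(.55); arm.line_to([*P,.2],.2)
pick((.4053,-.2868),D(70),.075,.8,40)
arm.movep([*P,.2],down(D(150))); arm.line_to([*P,.15],.15); arm.pause(.2)
a=shot("h3"); print(arm.read_time(),arm.read_tool_pos().round(4)); cv2.imwrite("pics/h3m.png",np.hstack([a[60:360,80:480],cv2.resize(snapshot("scene")[190:320,300:440],(320,300),interpolation=cv2.INTER_CUBIC)]))
```

```text
lowered 0.0975 6.7
grip 0.573 40.77076703310013
lifted 0.568 41.47644845768809 [-0.09  0.33 -2.28] t 23.1083
25.2167 [0.6168 0.0147 0.1512]
```

View pics/h3m.png

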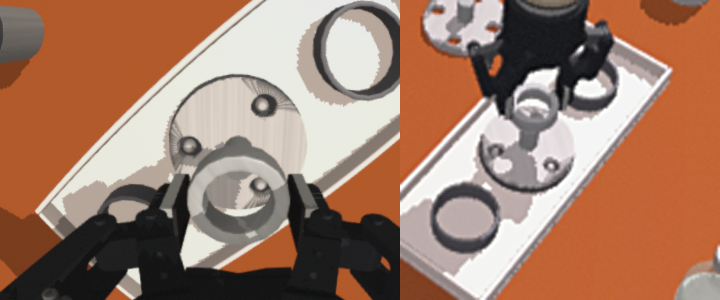

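The adapter is seated with all three studs in their holes, and the ring is level above the hub. Lowering it.

Run:
```python
from h import *
P=(.6162,.0148)
z=lower(P,.15,.097,.004,8); print(arm.read_ft_force().round(1),arm.read_time())
if z<.1:
    arm.move_gripper(.75); arm.line_to([*P,.2],.2)
a=shot("h4"); cv2.imwrite("pics/h4m.png",np.hstack([a[60:360,80:480],cv2.resize(snapshot("scene")[190:320,300:440],(320,300),interpolation=cv2.INTER_CUBIC)]))
```

```text
lowered 0.097 -0.0
[-0.3 -0.5 -1.4] 28.5167
```

View pics/h4m.png

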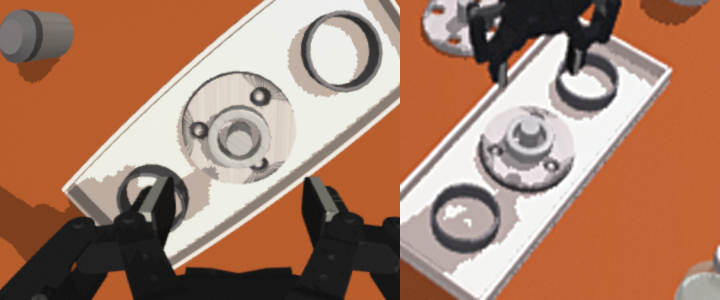

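The ring lies flat around the hub at crop (240,137). Now the buckets.

Run:
```python
from h import *
import sys
for b,w in [((.4472,-.0932),(.6352,-.0918)),((.4030,.2947),(.5987,.1236))]:
    pick(b,D(90),.098,.85,50,.22)
    arm.movep([*w,.22],down(D(90))); arm.line_to([*w,.14],.2)
    z=lower(w,.14,.1035,.004,8); print(arm.read_ft_force().round(1),arm.read_time())
    if z>.108: print("stop"); break
    arm.move_gripper(.75); arm.line_to([*w,.22],.2)
else: arm.movep([.45,.15,.3],down(D(180)))
arm.pause(.2); a=shot("h5"); cv2.imwrite("pics/h5m.png",np.hstack([cv2.resize(a,(480,300)),cv2.resize(snapshot("scene")[180:330,270:430],(320,300),interpolation=cv2.INTER_CUBIC)])); print(arm.read_time())
```

```text
grip 0.503 50.341688599437475
lifted 0.497 50.99550681654364 [-0.15  0.49 -2.63] t 32.9333
lowered 0.1035 1.1
[ 1.2 -0.1 -1.1] 36.5083
grip 0.501 50.58809137553908
lifted 0.499 50.86713902419433 [-0.22  0.56 -1.23] t 41.7583
lowered 0.1035 1.0
[ 0.3 -0.8 -0.5] 45.575
48.0167
```

View pics/h5m.png

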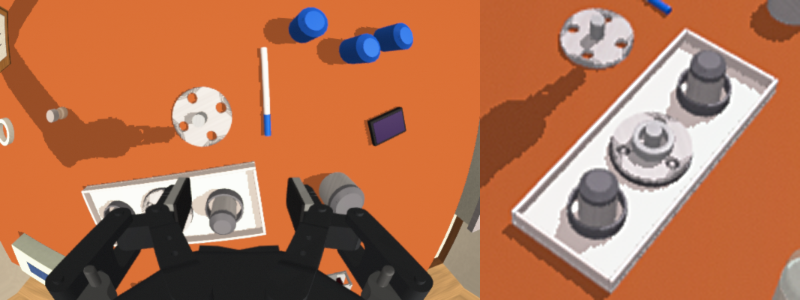

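Run:
```python
from h import *
s=snapshot("scene"); z=lambda x,y:cv2.resize(s[y-32:y+32,x-32:x+32],(380,380),interpolation=cv2.INTER_CUBIC)
cv2.imwrite("pics/f.png",np.hstack([z(329,280),z(382,222)]))
```

```text
(no output)
```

View pics/f.png

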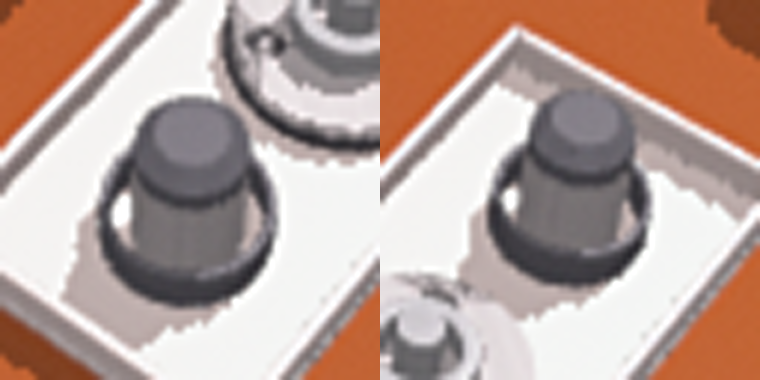

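Both buckets stand upright inside their collars, well centred (crop (190,200) and (575,180)). Handing in.

```bash
python3 -c "
from station import ticket
print(ticket.finish_job())"
```

```text
the job is handed in; nothing more can be done
None
```

I handed the job in at about 48 s on the robot clock; the hand-in gave no verdict. In the last pictures the three-hole adapter is on the studs, the ring is flat over its hub, and a slim bucket stands upright in each well. I did not touch the four-hole adapter or the wide bucket.

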